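# Shim the rocking gauge stand

## Task

The dial-gauge stand on the guitar maker's bench rocks because one of its feet is too short. Push the orange wedge along the bench and in under that short domed foot until the stand is level and no longer rocks, and leave it there. Only push the wedge: do not pick it up, do not touch the stand itself, and leave the things around it where they are.

Things in the scene. Friction and masses are not known exactly. Their poses are not given: they have to be found in the camera images.
- wedge: the loose orange plastic wedge shim, 90 mm long, 50 mm wide, flat on the bench, about 70 g. Its top slopes evenly from 20 mm high at the thick end to 2 mm at the thin end. Origin: centre of its underside; x points to the thin end (45 mm ahead of the origin; the flat upright thick end is 45 mm behind it), y across, z up.
- stand: dial-gauge stand: blue 170 mm square plate set cornerwise, a foot under each corner; column and dial 242 mm high. Origin: on the bench under the plate's centre, does not tilt; z up. Short foot: steel dome, radius 20 mm, 93 mm from the origin at -x, towards the robot. Feet at +-y stay on the bench, the plate rocks over them; it cannot slide. Plate underside 32 mm, top 54 mm up, corners at 120 mm.
- short_foot (a point): lowest point of the short domed foot: on the bench at the start, 8 mm above it when level. The wedge's thin end slips in under the dome; when level it reaches about 28 mm beyond this point. The foot bears down with 3 to 5 N; pushing the wedge in takes 4 to 15 N, then it stops hard as the opposite foot is down. Friction keeps the wedge in.
- rocker (a joint): rocking angle of the plate, rad: -0.076 at the start (down on the short foot), rises to 0 when level, where it stops because the opposite foot is down on the bench.
- glue: bystander: white glue bottle with red cap, 50 mm across, 120 mm tall, beside the stand. Origin: centre of its underside.
- fret_tin: bystander: brass-coloured tin with a pale lid, 54 mm across, 60 mm tall, beside the stand. Origin: centre of its underside.
- sanding_block: bystander: pale wooden sanding block 90 x 40 x 30 mm, to one side of the wedge. Origin: centre of its underside; x along its length.
Things that resemble listed ones, but are neither listed nor needed, are in the scene too. What is meant by the wedge is not blue or green, and is the larger of those in its own colour.

How it is judged:
By the outcome, as a careful person would: the job done as asked, in the order asked, and still so for the second after the job is handed in, with the robot touching nothing.
It also fails if it takes over 51 s, if anything falls off the work surface, if the arm or the gripper's body presses on something with over 40 N, if the wrist force passes 120 N, or if a joint passes its speed limit or range.

## Robot

A 6-joint arm with a two-finger parallel gripper is mounted at the origin on the work surface. World frame = base frame: x ahead of the robot, y to its left, z up, the work surface at z = 0. Lengths are in mm, angles in rad, forces in N, time in s.
With the tool pointing down it reaches from about 400 to 925 mm from the base axis. Payload 12.5 kg.
Tool frame: the origin (TCP) lies on the centre line of the jaws, within the pads' length; the fingertips stand 14 mm ahead of it and the grasp point (between the pads) lies 5 mm behind it; z points along the fingers, x is the direction in which the jaws open and shut, and the axes are right-handed (so a half turn about z gives the same grasp; the last joint's range is limited). The gripper opens to 95 mm and grips with 3 to 60 N. Pads are 20 mm wide; open, the fingers measure 119 mm over their backs; the gripper's body (75 mm by 180 mm) begins 59 mm behind the grasp point.
Start: joints at [1.128, 0.491, 1.559, -0, 1.092, -0.106], TCP at [206.526, 589.909, 228.661] pointing down, gripper open.
Joint ranges: [-3.1, 3.1], [-0.84, 2.19], [0.05, 2.79], [-1.13, 4.28], [0.06, 2.93], [-2.69, 2.69]. Speed limits (rad/s): [2.22, 2.22, 2.79, 3.14, 3.14, 3.14].

## Interface

Orientations are given as [roll, pitch, yaw] about the fixed x, y, z axes, in that order (R = Rz(yaw) Ry(pitch) Rx(roll)).
In Python, from cell import state, read_camera, job_done gives the robot as it stands.
- The arm moves only by the shell command python3 -m handwheel 'ROWS'. ROWS is JSON, a list of rows, each an object of numbers: "hand": the finger opening in m, from 0 to 0.0951; "x", "y", "z": the shift along the world's x, y, z in m; "spin": the turn about the world's z in units of 5 degrees (1.0 is 5 degrees). In form: [{"hand": .., "x": .., "y": .., "z": .., "spin": ..}, ...]. A call has 1 to 20 rows; each row is the pose to reach, as a shift and turn from the pose commanded when the call began; what a row does not reach only later rows make up. A row lasts 1/12 s, in which the tool goes at most 41.7 mm and 7.16 degrees, less where a joint would pass 70% of its speed; a pose out of reach is approached as far as the arm can. A call with a gripper value outside its range is refused whole. The fingers move at their own pace and stop on an object; the grip force is fixed at half the most. Time passes only in rows, so rows that repeat a pose let the fingers close. It gives the time, the measured TCP pose, the force and the opening at its end, in the units of the state.
- state(): the state, without advancing time (a new reading comes with each control period).
- read_camera(name): name is "scene" or "top" or "wrist"; returns a dict with "img" (384x512x3 uint8, red, green, blue), "fx", "fy", "cx", "cy" (pixels), "T" (4x4, takes a point from camera to world coordinates). Camera axes: x right, y down, z forward; pixel columns grow to the right and rows downward; lengths in mm; the calibration is good to about 2 mm. A picture is of the moment at which its call begins. There is no depth.
- job_done(): hands the job in, once; it reports no verdict.
The state is a dict: "t": time; "joints": joint angles; "qvel": joint speeds; "tau": joint torques, N m; "eef_pos": TCP position; "tcp_rot": TCP orientation; "ft_force": force on the tool from outside, world axes, zero at the start; "moment": the same for the moment, N m; "opening": opening from 0.0 (shut) to 1.0 (fully open).
Only numpy, scipy, OpenCV 4.12 (cv2) and the standard library are available. Lean on these libraries where they do the work, as an engineer would, in place of code of your own. Each camera call takes 0.05 s, during which the arm holds its last target. There are 200 camera calls.

## Working session

There is one attempt and no reset: what is moved stays moved. The work goes in short steps, Python scripts to look and compute and a shell command to move; the robot and the scene stay as the last step left them, time stands still between calls to the robot, and variables do not carry over. Pictures are saved under pics/ and viewed, about 8 in all and at most 12, crops included, and the job is handed in when it is done.

```bash
mkdir -p pics
cat > h.py <<'E'
import numpy as np,cv2
from cell import state,read_camera
def save(n,c): cv2.imwrite('pics/'+n+'.png',cv2.cvtColor(c,cv2.COLOR_RGB2BGR))
def ray(c,u,v,z):
    d=c['T'][:3,:3]@np.array([(u-c['cx'])/c['fx'],(v-c['cy'])/c['fy'],1]);o=c['T'][:3,3]
    return (o+d*(z-o[2])/d[2])
def proj(c,p):
    q=np.linalg.inv(c['T'])@np.append(p,1);return c['fx']*q[0]/q[2]+c['cx'],c['fy']*q[1]/q[2]+c['cy']
E
python3 - <<'E'
from h import *
import pickle
D={}
for n in('scene','top'):
    c=read_camera(n);c['T']=np.array(c['T']);D[n]=c;print(n,c['fx'],c['T'].round(2).tolist())
    save(n+'0',c['img'])
pickle.dump(D,open('d0.pkl','wb'));print(state())
E
```

```text
scene 430.39565651944434 [[0.34, 0.79, -0.51, 991.74], [0.94, -0.28, 0.2, -156.3], [0.01, -0.55, -0.84, 812.31], [0.0, 0.0, 0.0, 1.0]]
top 389.9720153590259 [[-0.03, -1.0, 0.07, 502.54], [-1.0, 0.03, 0.02, 34.69], [-0.02, -0.07, -1.0, 894.63], [0.0, 0.0, 0.0, 1.0]]
{'t': 0.1, 'joints': array([ 1.12836788e+00,  4.91505183e-01,  1.55941521e+00,  1.91139769e-05,
        1.09165784e+00, -1.05588756e-01]), 'qvel': array([ 9.95155445e-04, -2.93625690e-03, -2.01777788e-03,  3.98347979e-05,
        1.90077767e-03, -5.37213224e-04]), 'tau': array([ 1.89519742e-03, -6.13625765e+01, -2.58607364e+01,  6.93254918e-02,
        4.70473222e-02, -2.63178953e-05]), 'eef_pos': array([206.44690823, 589.70479182, 228.1073045 ]), 'tcp_rot': array([-3.14147192e+00,  9.78298530e-04,  1.23394788e+00]), 'ft_force': array([ 1.32943752,  1.06848669, -0.49586194]), 'moment': array([-0.00809745, -0.04182387,  0.01117839]), 'opening': 0.9999481316709905}
```

View pics/top0.png

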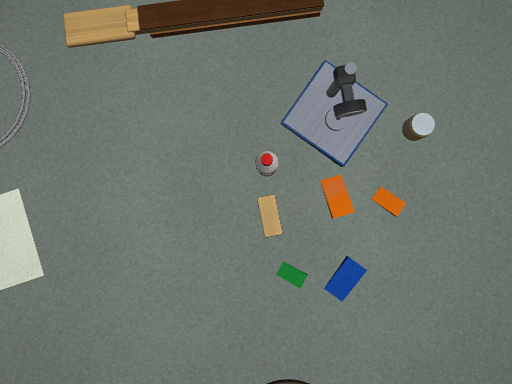

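View pics/scene0.png

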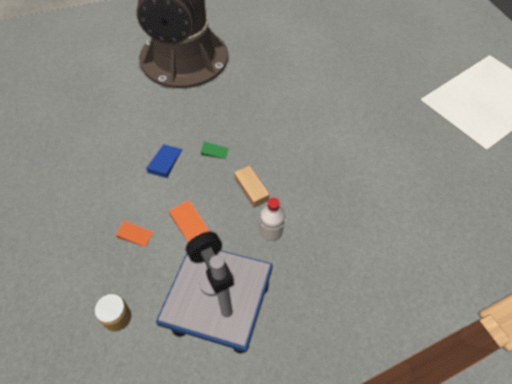

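Top view: the large orange wedge is at (337,197). The small orange one at (389,201), the blue one at (346,279) and the green one at (292,274) are decoys. The large orange piece fits the description. The short-foot corner of the stand is near (343,165). I'll enlarge this area and measure corners.

Run:
```python
from h import *
import pickle
D=pickle.load(open('d0.pkl','rb'))
c=D['top'];im=c['img'];hsv=cv2.cvtColor(im,cv2.COLOR_RGB2HSV)
def cont(c,lo,hi,n=1):
    m=cv2.inRange(cv2.cvtColor(c['img'],cv2.COLOR_RGB2HSV),lo,hi)
    k,_=cv2.findContours(m,cv2.RETR_EXTERNAL,cv2.CHAIN_APPROX_NONE)
    return sorted(k,key=cv2.contourArea)[::-1][:n]
for n in D:
  for k in cont(D[n],(3,170,100),(16,255,255),2):
    r=cv2.minAreaRect(k);b=cv2.boxPoints(r)
    print(n,cv2.contourArea(k),np.array(cv2.approxPolyDP(k,4,True))[:,0].tolist(),b.round(1).tolist())
    for p in b: print([ray(D[n],*p,z)[:2].round(1).tolist() for z in (2,20)])
# stand plate in top: seed corners
print('plate')
for p in [(325,61),(386.5,104),(343.5,165.5),(282,123)]: print([ray(c,*p,z)[:2].round(1).tolist() for z in (54,48,60)])
for nm,p,z in [('glue',(267,159),120),('tin',(423,124),60),('tinysmall',(389,201),8)]: print(nm,ray(c,*p,z).round(1))
for k in cont(c,(10,60,150),(25,165,255),4): print('block?',cv2.boxPoints(cv2.minAreaRect(k)).round().tolist(),[ray(c,*p,30)[:2].round().tolist() for p in cv2.boxPoints(cv2.minAreaRect(k))])
a=cv2.resize(im[140:240,240:420],None,fx=4.4,fy=4.4,interpolation=cv2.INTER_CUBIC)[:,:790]
save('crop_top',a)
s=D['scene']['img'][180:270,100:290]
b=cv2.resize(s,(790,374),interpolation=cv2.INTER_CUBIC)
save('crop2',np.vstack([cv2.resize(im[150:240,250:410],(500,290),interpolation=cv2.INTER_CUBIC),cv2.resize(s,(500,300),interpolation=cv2.INTER_CUBIC)]))
```

```text
scene 676.5 [[187, 202], [170, 212], [189, 240], [207, 231]] [[169.39999389648438, 212.10000610351562], [187.1999969482422, 200.1999969482422], [207.5, 230.6999969482422], [189.6999969482422, 242.5]]
[[481.9, -159.1], [493.3, -159.0]]
[[465.2, -114.7], [476.9, -115.7]]
[[553.7, -94.0], [563.4, -95.4]]
[[568.1, -136.8], [577.5, -137.2]]
scene 404.0 [[124, 222], [117, 234], [145, 244], [150, 232]] [[116.5, 235.1999969482422], [122.19999694824219, 220.89999389648438], [150.6999969482422, 232.3000030517578], [145.0, 246.60000610351562]]
[[500.2, -277.1], [511.1, -274.4]]
[[469.8, -259.5], [481.4, -257.2]]
[[517.2, -208.1], [527.8, -206.9]]
[[546.2, -226.4], [556.1, -224.9]]
top 812.0 [[340, 175], [321, 180], [333, 217], [353, 211]] [[319.79998779296875, 180.39999389648438], [340.79998779296875, 173.39999389648438], [353.5, 211.5], [332.5, 218.5]]
[[562.5, -89.4], [561.3, -86.9]]
[[577.3, -137.9], [575.8, -134.4]]
[[489.6, -163.2], [489.9, -159.3]]
[[475.0, -115.1], [475.5, -112.0]]
top 451.5 [[380, 187], [372, 199], [396, 215], [405, 203]] [[371.20001220703125, 199.1999969482422], [380.2
[... 381 characters left out ...]
4], [590.5, -135.6], [589.3, -133.1]]
[[686.6, -4.5], [688.0, -4.7], [685.3, -4.2]]
glue [600.2  30.7 120. ]
tin [ 674.3 -307.1   60. ]
tinysmall [ 511.3 -242.8    8. ]
block? [[62.0, 13.0], [136.0, 4.0], [140.0, 35.0], [67.0, 45.0]] [[963.0, 494.0], [981.0, 324.0], [906.0, 314.0], [888.0, 483.0]]
block? [[257.0, 197.0], [274.0, 194.0], [282.0, 233.0], [265.0, 237.0]] [[527.0, 55.0], [533.0, 17.0], [446.0, 2.0], [439.0, 40.0]]
block? [[353.0, 212.0], [354.0, 211.0], [355.0, 212.0], [354.0, 213.0]] [[489.0, -156.0], [491.0, -158.0], [490.0, -159.0], [488.0, -157.0]]
block? [[277.0, 17.0], [277.0, 17.0], [277.0, 17.0], [277.0, 17.0]] [[938.0, -1.0], [938.0, -1.0], [938.0, -1.0], [938.0, -1.0]]
```

View pics/crop2.png

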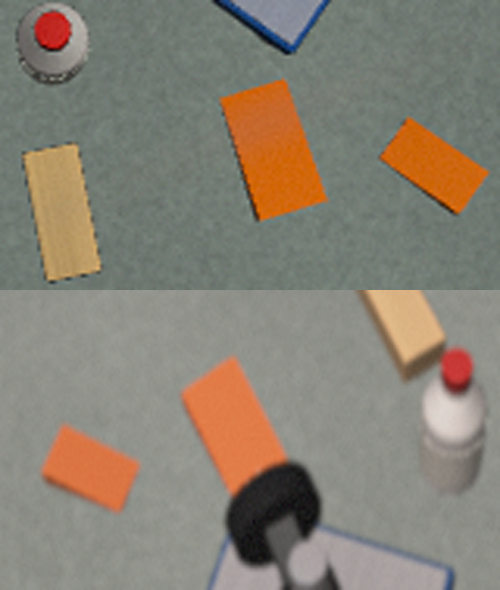

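Both crops show the large orange wedge at top-crop (273,150). The two-view check (rear edge agrees at z=20) puts its thick end towards the robot and its thin end towards the stand. My estimates are:

| Item | Position | Yaw |
|---|---|---|
| Wedge | (526,-125) | 14.5° |
| Stand | (704.5,-119) | 8.7° |
| Short foot | (612.6,-133) | – |

I'll move above the wedge.

```bash
python3 -m handwheel '[{"x":0.320,"y":-0.715,"z":0,"spin":6.76,"hand":0.095},{"x":0.320,"y":-0.715,"z":0,"spin":6.76,"hand":0.095},{"x":0.320,"y":-0.715,"z":0,"spin":6.76,"hand":0.095},{"x":0.320,"y":-0.715,"z":0,"spin":6.76,"hand":0.095},{"x":0.320,"y":-0.715,"z":0,"spin":6.76,"hand":0.095},{"x":0.320,"y":-0.715,"z":0,"spin":6.76,"hand":0.095},{"x":0.320,"y":-0.715,"z":0,"spin":6.76,"hand":0.095},{"x":0.320,"y":-0.715,"z":0,"spin":6.76,"hand":0.095},{"x":0.320,"y":-0.715,"z":0,"spin":6.76,"hand":0.095},{"x":0.320,"y":-0.715,"z":0,"spin":6.76,"hand":0.095},{"x":0.320,"y":-0.715,"z":0,"spin":6.76,"hand":0.095},{"x":0.320,"y":-0.715,"z":0,"spin":6.76,"hand":0.095},{"x":0.320,"y":-0.715,"z":0,"spin":6.76,"hand":0.095},{"x":0.320,"y":-0.715,"z":0,"spin":6.76,"hand":0.095},{"x":0.320,"y":-0.715,"z":0,"spin":6.76,"hand":0.095},{"x":0.320,"y":-0.715,"z":0,"spin":6.76,"hand":0.095},{"x":0.320,"y":-0.715,"z":0,"spin":6.76,"hand":0.095},{"x":0.320,"y":-0.715,"z":0,"spin":6.76,"hand":0.095},{"x":0.320,"y":-0.715,"z":0,"spin":6.76,"hand":0.095},{"x":0.320,"y":-0.715,"z":0,"spin":6.76,"hand":0.095}]'
python3 -m handwheel '[{"hand":0.095,"x":0,"y":0,"z":0,"spin":0},{"hand":0.095,"x":0,"y":0,"z":0,"spin":0},{"hand":0.095,"x":0,"y":0,"z":0,"spin":0}]'
python3 - <<'E'
from h import *
c=read_camera('wrist');save('w1',c['img']);print(np.array(c['T']).round(2).tolist(),c['fx'])
c['T']=np.array(c['T'])
m=cv2.inRange(cv2.cvtColor(c['img'],cv2.COLOR_RGB2HSV),(3,170,80),(18,255,255))
k,_=cv2.findContours(m,0,1)
for k in sorted(k,key=cv2.contourArea)[::-1][:2]:
    b=cv2.boxPoints(cv2.minAreaRect(k));print(cv2.approxPolyDP(k,4,True)[:,0].tolist())
    for p in cv2.approxPolyDP(k,4,True)[:,0]: print([ray(c,*p,z)[:2].round(1).tolist() for z in (0,2,20)])
print('foot px',proj(c,[612.6,-133,0]))
E
```

```text
t: 1.77
eef_pos: [528.5, -130.3, 228.1]
tcp_rot: [3.141, 0.001, 1.82]
ft_force: [-1.9, -0.2, -0.0]
opening: 0.994
t: 2.02
eef_pos: [526.0, -124.1, 228.6]
tcp_rot: [-3.141, -0.001, 1.825]
ft_force: [0.4, 0.3, -0.4]
opening: 1.0
[[-0.25, 0.94, 0.23, 459.39], [0.97, 0.24, 0.06, -140.56], [0.0, 0.24, -0.97, 384.15], [0.0, 0.0, 0.0, 1.0]] 296.50063492445116
[[236, 133], [239, 198], [274, 198], [275, 133]]
[[489.9, -159.7], [489.8, -159.6], [488.3, -158.7]]
[[572.9, -135.6], [572.3, -135.6], [567.0, -135.9]]
[[561.1, -89.9], [560.6, -90.2], [555.8, -92.6]]
[[477.5, -111.5], [477.4, -111.6], [476.5, -113.0]]
[[160, 104], [140, 121], [177, 160], [196, 144]]
[[478.9, -259.8], [478.8, -259.2], [477.9, -253.6]]
[[505.7, -280.7], [505.5, -280.0], [503.3, -273.4]]
[[542.9, -226.1], [542.5, -225.7], [538.6, -221.7]]
[[516.4, -206.3], [516.1, -206.0], [513.4, -202.9]]
foot px (np.float64(234.04330538392054), np.float64(225.24480862807405))
```

View pics/w1.png

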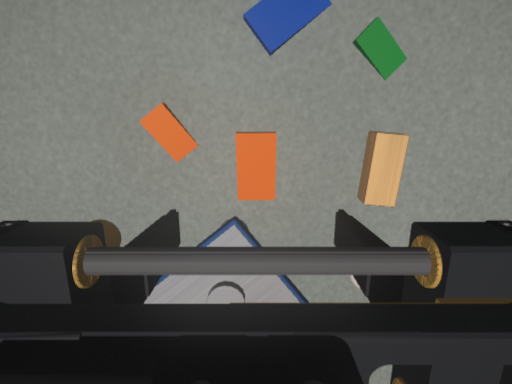

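The wrist view shows the wedge centred and aligned at (256,165). Its near end is wider, which confirms the thick end faces the robot. I'll go down astride it and close to a loose cage without gripping.

```bash
python3 -m handwheel '[{"hand":0.095,"x":0,"y":0,"z":-0.04,"spin":0},{"hand":0.095,"x":0,"y":0,"z":-0.08,"spin":0},{"hand":0.095,"x":0,"y":0,"z":-0.12,"spin":0},{"hand":0.095,"x":0,"y":0,"z":-0.16,"spin":0},{"hand":0.095,"x":0,"y":0,"z":-0.19,"spin":0},{"hand":0.095,"x":0,"y":0,"z":-0.21,"spin":0},{"hand":0.095,"x":0,"y":0,"z":-0.21,"spin":0},{"hand":0.095,"x":0,"y":0,"z":-0.21,"spin":0},{"hand":0.054,"x":0,"y":0,"z":-0.21,"spin":0},{"hand":0.054,"x":0,"y":0,"z":-0.21,"spin":0},{"hand":0.054,"x":0,"y":0,"z":-0.21,"spin":0},{"hand":0.054,"x":0,"y":0,"z":-0.21,"spin":0},{"hand":0.054,"x":0,"y":0,"z":-0.21,"spin":0},{"hand":0.054,"x":0,"y":0,"z":-0.21,"spin":0}]'
```

```text
t: 3.23
eef_pos: [526.6, -125.1, 18.9]
tcp_rot: [3.141, 0.0, 1.824]
ft_force: [0.2, 0.7, 0.3]
opening: 0.635
```

```bash
python3 -m handwheel '[{"hand":0.053,"x":0,"y":0,"z":0,"spin":0},{"hand":0.053,"x":0,"y":-0.003,"z":0,"spin":-0.2},{"hand":0.053,"x":0,"y":-0.006,"z":0,"spin":-0.4},{"hand":0.053,"x":0,"y":-0.009,"z":0,"spin":-0.6},{"hand":0.053,"x":0,"y":-0.012,"z":0,"spin":-0.8},{"hand":0.053,"x":0,"y":-0.015,"z":0,"spin":-1.0},{"hand":0.053,"x":0,"y":-0.018,"z":0,"spin":-1.2},{"hand":0.053,"x":0,"y":-0.021,"z":0,"spin":-1.4},{"hand":0.053,"x":0,"y":-0.023,"z":0,"spin":-1.4},{"hand":0.053,"x":0,"y":-0.023,"z":0,"spin":-1.4}]'
python3 -m handwheel '[{"hand":0.075,"x":0,"y":0,"z":0,"spin":0.24},{"hand":0.075,"x":0,"y":0,"z":0,"spin":0.24},{"hand":0.075,"x":0,"y":0,"z":0,"spin":0.24},{"hand":0.075,"x":0,"y":0,"z":0,"spin":0.24},{"hand":0.075,"x":0,"y":0,"z":0.04,"spin":0.24},{"hand":0.075,"x":-0.02,"y":-0.003,"z":0.08,"spin":0.24},{"hand":0.075,"x":-0.06,"y":-0.009,"z":0.08,"spin":0.24},{"hand":0.05,"x":-0.1,"y":-0.015,"z":0.08,"spin":0.24},{"hand":0.025,"x":-0.1,"y":-0.015,"z":0.08,"spin":0.24},{"hand":0.025,"x":-0.1,"y":-0.015,"z":0.08,"spin":0.24},{"hand":0.025,"x":-0.1,"y":-0.015,"z":0.08,"spin":0.24}]'
python3 - <<'E'
from h import *
import pickle
D={}
for n in('top','wrist','scene'):
    c=read_camera(n);c['T']=np.array(c['T']);D[n]=c
    m=cv2.inRange(cv2.cvtColor(c['img'],cv2.COLOR_RGB2HSV),(3,170,80),(18,255,255))
    k,_=cv2.findContours(m,0,1)
    for k in sorted(k,key=cv2.contourArea)[::-1][:2]:
        b=cv2.boxPoints(cv2.minAreaRect(k));print(n,cv2.contourArea(k))
        for p in b: print(p.round(1),[ray(c,*p,z)[:2].round(1).tolist() for z in (2,20)])
pickle.dump(D,open('d1.pkl','wb'))
save('w2',np.vstack([D['wrist']['img'][::1],cv2.resize(D['top']['img'][130:250,230:440],(512,206))]))
E
```

```text
t: 4.07
eef_pos: [526.6, -148.6, 18.7]
tcp_rot: [3.141, 0.0, 1.701]
ft_force: [-0.4, -0.2, -1.0]
opening: 0.555
t: 4.98
eef_pos: [427.2, -163.5, 99.0]
tcp_rot: [3.141, 0.001, 1.722]
ft_force: [0.6, 0.1, 0.2]
opening: 0.566
top 815.5
[331.7 178.3] [[566.7, -116.6], [565.4, -113.6]]
[353.6 173.9] [[575.4, -167.0], [573.9, -162.9]]
[361.5 213.3] [[485.1, -181.1], [485.4, -176.7]]
[339.5 217.7] [[476.4, -131.1], [476.9, -127.7]]
top 414.5
[371.2 199.2] [[516.6, -204.6], [516.3, -199.8]]
[380. 186.] [[546.1, -225.9], [545.2, -220.6]]
[405.6 203.1] [[505.7, -281.9], [505.7, -275.5]]
[396.8 216.2] [[476.5, -260.7], [477.0, -254.7]]
wrist 1413.0
[232. 275.] [[510.3, -173.8], [499.5, -173.7]]
[286. 275.] [[502.6, -123.2], [492.4, -126.7]]
[286. 302.] [[531.4, -118.1], [519.1, -122.0]]
[232. 302.] [[539.3, -170.0], [526.5, -170.2]]
scene 399.5
[117.  235.6] [[501.4, -276.4], [512.3, -273.7]]
[122.8 221.1] [[470.7, -258.6], [482.2, -256.3]]
[150.7 232.3] [[517.2, -208.1], [527.8, -206.9]]
[144.9 246.8] [[546.6, -226.7], [556.4, -225.1]]
scene 218.5
[161.8 212.1] [[476.5, -174.7], [488.0, -174.3]]
[180.3 203.4] [[468.2, -131.2], [479.9, -131.8]]
[196.9 238.9] [[564.9, -120.3], [574.4, -121.1]]
[178.4 247.6] [[571.5, -161.8], [580.9, -161.6]]
```

View pics/w2.png

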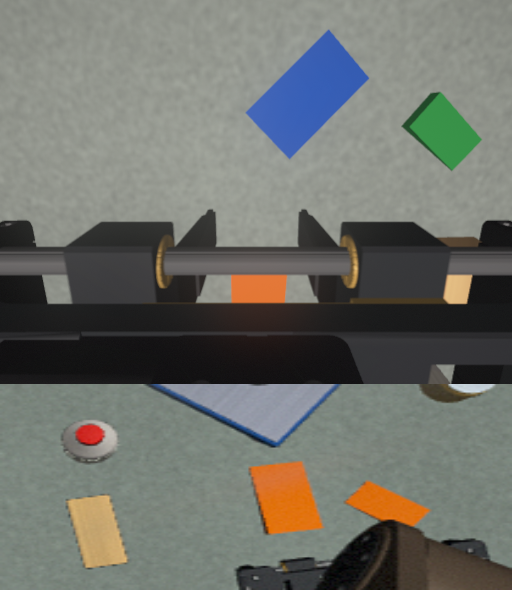

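The wedge is now at about (526,-147), yaw about 7.5°, on the foot's line. Next I lower behind the thick end and approach it.

```bash
python3 -m handwheel '[{"hand":0.025,"x":0,"y":0.002,"z":-0.03,"spin":0},{"hand":0.025,"x":0,"y":0.002,"z":-0.06,"spin":0},{"hand":0.025,"x":0,"y":0.002,"z":-0.081,"spin":0},{"hand":0.025,"x":0,"y":0.002,"z":-0.081,"spin":0},{"hand":0.025,"x":0,"y":0.002,"z":-0.081,"spin":0},{"hand":0.025,"x":0,"y":0.002,"z":-0.081,"spin":0},{"hand":0.025,"x":0.01,"y":0.0035,"z":-0.081,"spin":0},{"hand":0.025,"x":0.02,"y":0.005,"z":-0.081,"spin":0},{"hand":0.025,"x":0.03,"y":0.0065,"z":-0.081,"spin":0},{"hand":0.025,"x":0.04,"y":0.008,"z":-0.081,"spin":0},{"hand":0.025,"x":0.045,"y":0.009,"z":-0.081,"spin":0},{"hand":0.025,"x":0.05,"y":0.0095,"z":-0.081,"spin":0},{"hand":0.025,"x":0.055,"y":0.0103,"z":-0.081,"spin":0},{"hand":0.025,"x":0.06,"y":0.011,"z":-0.081,"spin":0},{"hand":0.025,"x":0.065,"y":0.0119,"z":-0.081,"spin":0},{"hand":0.025,"x":0.07,"y":0.0126,"z":-0.081,"spin":0},{"hand":0.025,"x":0.07,"y":0.0126,"z":-0.081,"spin":0}]'
python3 - <<'E'
from h import *
import pickle
c=pickle.load(open('d0.pkl','rb'))
for p in [(350,118),(350,100)]:print([ray(c['top'],*p,z)[:2].round().tolist() for z in (150,200,240)])
for p in [(205,235),(205,260)]:print([ray(c['scene'],*p,z)[:2].round().tolist() for z in (150,200,240)])
c=read_camera('top');c['T']=np.array(c['T'])
m=cv2.inRange(cv2.cvtColor(c['img'],cv2.COLOR_RGB2HSV),(3,170,80),(18,255,255))
k,_=cv2.findContours(m,0,1)
k=max(k,key=cv2.contourArea);
for p in cv2.boxPoints(cv2.minAreaRect(k)): print(p.round(1),[ray(c,*p,z)[:2].round(1).tolist() for z in (2,20)])
save('t3',np.vstack([cv2.resize(c['img'][50:250,230:440],None,fx=2.5,fy=2.5)]))
E
```

```text
t: 6.55
eef_pos: [497.5, -150.5, 17.7]
tcp_rot: [3.141, 0.0, 1.723]
ft_force: [-0.8, -0.4, -0.5]
opening: 0.263
[[672.0, -131.0], [660.0, -120.0], [651.0, -111.0]]
[[707.0, -133.0], [693.0, -121.0], [682.0, -112.0]]
[[640.0, -112.0], [667.0, -115.0], [688.0, -118.0]]
[[685.0, -125.0], [708.0, -127.0], [727.0, -129.0]]
[328.8 166.4] [[594.0, -111.2], [592.2, -108.3]]
[349.9 162.1] [[602.8, -159.8], [600.8, -155.9]]
[356.1 191.8] [[534.2, -171.1], [533.6, -166.9]]
[335.  196.2] [[525.5, -122.8], [525.0, -119.6]]
```

View pics/t3.png

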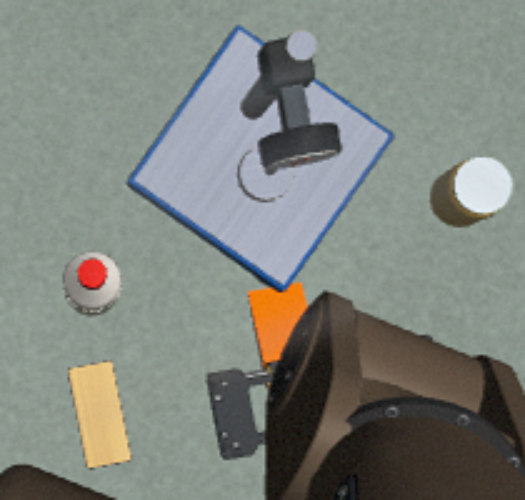

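The picture shows the wedge's thin end at (275,288), about to go under the plate corner at (283,290). The dial is at x of 650 or more, clear of the gripper. I'll push on slowly.

```bash
python3 -m handwheel '[{"hand":0.025,"x":0.003,"y":0.0005,"z":0,"spin":0},{"hand":0.025,"x":0.006,"y":0.0009,"z":0,"spin":0},{"hand":0.025,"x":0.009,"y":0.0014,"z":0,"spin":0},{"hand":0.025,"x":0.012,"y":0.0018,"z":0,"spin":0},{"hand":0.025,"x":0.015,"y":0.0023,"z":0,"spin":0},{"hand":0.025,"x":0.018,"y":0.0028,"z":0,"spin":0},{"hand":0.025,"x":0.02,"y":0.0031,"z":0,"spin":0},{"hand":0.025,"x":0.022,"y":0.0034,"z":0,"spin":0},{"hand":0.025,"x":0.024,"y":0.0037,"z":0,"spin":0},{"hand":0.025,"x":0.026,"y":0.004,"z":0,"spin":0},{"hand":0.025,"x":0.028,"y":0.0043,"z":0,"spin":0},{"hand":0.025,"x":0.03,"y":0.0046,"z":0,"spin":0},{"hand":0.025,"x":0.03,"y":0.0046,"z":0,"spin":0}]'
python3 -m handwheel '[{"hand":0.025,"x":0.002,"y":0.0003,"z":0,"spin":0},{"hand":0.025,"x":0.004,"y":0.0006,"z":0,"spin":0},{"hand":0.025,"x":0.006,"y":0.0009,"z":0,"spin":0},{"hand":0.025,"x":0.007,"y":0.0011,"z":0,"spin":0},{"hand":0.025,"x":0.008,"y":0.0012,"z":0,"spin":0}]'
```

```text
t: 7.68
eef_pos: [524.5, -145.4, 17.6]
tcp_rot: [-3.137, -0.002, 1.723]
ft_force: [-12.3, -0.4, 7.6]
opening: 0.264
t: 8.1
eef_pos: [532.2, -144.2, 17.6]
tcp_rot: [-3.136, -0.003, 1.723]
ft_force: [-13.6, -1.5, 10.2]
opening: 0.265
```

```bash
python3 -m handwheel '[{"hand":0.025,"x":0.001,"y":0.0002,"z":0,"spin":0},{"hand":0.025,"x":0.002,"y":0.0003,"z":0,"spin":0},{"hand":0.025,"x":0.003,"y":0.0005,"z":0,"spin":0},{"hand":0.025,"x":0.004,"y":0.0006,"z":0,"spin":0},{"hand":0.025,"x":0.005,"y":0.0008,"z":0,"spin":0},{"hand":0.025,"x":0.005,"y":0.0008,"z":0,"spin":0}]'
python3 -m handwheel '[{"hand":0.025,"x":0.001,"y":0.0002,"z":0,"spin":0},{"hand":0.025,"x":0.002,"y":0.0003,"z":0,"spin":0},{"hand":0.025,"x":0.002,"y":0.0003,"z":0,"spin":0}]'
python3 - <<'E'
from h import *
for n in('top','scene'):
    c=read_camera(n);c['T']=np.array(c['T'])
    m=cv2.inRange(cv2.cvtColor(c['img'],cv2.COLOR_RGB2HSV),(100,150,60),(125,255,255))
    save(n+'4',c['img'])
    k,_=cv2.findContours(m,0,1)
    for k in sorted(k,key=cv2.contourArea)[::-1][:2]:
        print(n,cv2.contourArea(k),cv2.approxPolyDP(cv2.convexHull(k),4,True)[:,0].tolist())
E
```

```text
t: 8.6
eef_pos: [537.6, -143.5, 17.6]
tcp_rot: [-3.137, -0.002, 1.723]
ft_force: [-11.0, -1.2, 7.7]
opening: 0.264
t: 8.85
eef_pos: [539.6, -143.2, 17.6]
tcp_rot: [-3.137, -0.002, 1.723]
ft_force: [-11.0, -1.7, 7.2]
opening: 0.264
top 55.5 [[339, 160], [282, 121], [287, 112]]
top 4.0 [[324, 60], [300, 94]]
scene 3.0 [[246, 350], [241, 350]]
scene 2.0 [[231, 347], [222, 344]]
```

Still sliding with steady force. I'll go on in 1 mm steps until the stop.

```bash
python3 -m handwheel '[{"hand":0.025,"x":0.001,"y":0.0002,"z":0,"spin":0},{"hand":0.025,"x":0.002,"y":0.0003,"z":0,"spin":0},{"hand":0.025,"x":0.002,"y":0.0003,"z":0,"spin":0}]'
python3 -m handwheel '[{"hand":0.025,"x":0.001,"y":0.0002,"z":0,"spin":0},{"hand":0.025,"x":0.001,"y":0.0002,"z":0,"spin":0}]'
python3 -m handwheel '[{"hand":0.025,"x":0.001,"y":0.0002,"z":0,"spin":0},{"hand":0.025,"x":0.001,"y":0.0002,"z":0,"spin":0}]'
```

```text
t: 9.2
eef_pos: [541.7, -142.9, 17.6]
tcp_rot: [-3.137, -0.002, 1.723]
ft_force: [-10.6, -1.4, 7.7]
opening: 0.263
t: 9.37
eef_pos: [542.6, -142.7, 17.6]
tcp_rot: [-3.137, -0.002, 1.723]
ft_force: [-10.9, -1.1, 7.1]
opening: 0.261
t: 9.53
eef_pos: [543.7, -142.5, 17.6]
tcp_rot: [-3.137, -0.002, 1.723]
ft_force: [-10.3, -1.5, 8.7]
opening: 0.267
```

```bash
python3 -m handwheel '[{"hand":0.025,"x":0.001,"y":0.0002,"z":0,"spin":0},{"hand":0.025,"x":0.001,"y":0.0002,"z":0,"spin":0}]'
python3 -m handwheel '[{"hand":0.025,"x":0.001,"y":0.0002,"z":0,"spin":0},{"hand":0.025,"x":0.001,"y":0.0002,"z":0,"spin":0}]'
python3 - <<'E'
from h import *
c=read_camera('top');s=read_camera('scene')
save('p5',np.vstack([cv2.resize(c['img'][50:220,230:440],(630,510))[:290+0+0],cv2.resize(c['img'][130:220,260:400],(630,300),interpolation=cv2.INTER_CUBIC)])[:590])
save('s5',cv2.resize(s['img'][170:370,90:310],(660,590),interpolation=cv2.INTER_CUBIC))
E
```

```text
t: 9.7
eef_pos: [544.7, -142.3, 17.6]
tcp_rot: [-3.137, -0.002, 1.723]
ft_force: [-10.6, -1.0, 7.3]
opening: 0.267
t: 9.87
eef_pos: [545.8, -142.1, 17.6]
tcp_rot: [-3.138, -0.002, 1.723]
ft_force: [-10.5, -1.6, 7.1]
opening: 0.267
```

View pics/s5.png

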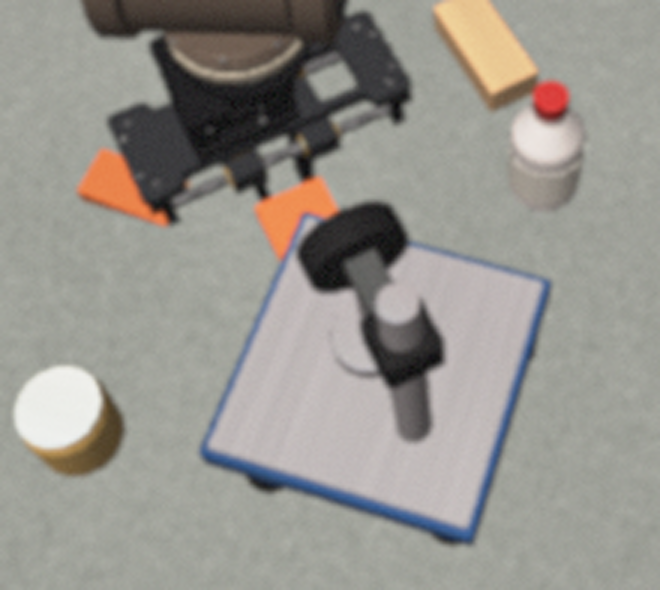

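The scene view shows the wedge entering centrally under the near plate corner at (305,215), with the bystanders untouched. There's no hard stop yet, so I continue.

```bash
python3 -m handwheel '[{"hand":0.025,"x":0.001,"y":0.0002,"z":0,"spin":0},{"hand":0.025,"x":0.001,"y":0.0002,"z":0,"spin":0}]'
python3 -m handwheel '[{"hand":0.025,"x":0.001,"y":0.0002,"z":0,"spin":0},{"hand":0.025,"x":0.001,"y":0.0002,"z":0,"spin":0}]'
python3 - <<'E'
from h import *
import pickle
D=pickle.load(open('d0.pkl','rb'))
# far plate corner (+x) vs tilt: predicted pixels in top & scene for tilt -0.076 and 0
O=np.array([704.5,-118.9,0]);a=np.radians(8.7);X=np.array([np.cos(a),np.sin(a),0])
def pt(x,z,t): # rock about y axis through origin on bench
    # t<0: -x side down
    return O+X*(x*np.cos(t)-z*np.sin(t))+np.array([0,0,z*np.cos(t)+x*np.sin(t)])
for n in('top','scene'):
    for x in(118,-118): print(n,x,[np.round(proj(D[n],pt(x,54,t)),1).tolist() for t in(-.076,-.03,0)])
    c=read_camera(n)
    def edges(im):
        g=cv2.cvtColor(im,cv2.COLOR_RGB2HSV);m=cv2.inRange(g,(98,90,40),(130,255,255))
        k,_=cv2.findContours(cv2.morphologyEx(m,cv2.MORPH_CLOSE,np.ones((5,5))),0,1)
        q=max(k,key=lambda k:cv2.boundingRect(k)[2]*cv2.boundingRect(k)[3])[:,0]
        return [q[f(q[:,i])].tolist() for i in(0,1) for f in(np.argmin,np.argmax)]
    print('before',edges(D[n]['img']),'now',edges(c['img']))
E
```

```text
t: 10.13
eef_pos: [546.8, -142.0, 17.6]
tcp_rot: [-3.138, -0.002, 1.723]
ft_force: [-10.0, -1.8, 6.7]
opening: 0.265
t: 10.3
eef_pos: [547.1, -141.8, 17.6]
tcp_rot: [-3.136, -0.002, 1.723]
ft_force: [-12.0, -2.7, 9.0]
opening: 0.264
top 118 [[323.2, 61.3], [323.7, 61.3], [324.1, 61.4]]
top -118 [[345.1, 163.9], [344.8, 165.5], [344.7, 166.4]]
before [[281, 122], [386, 105], [325, 60], [342, 166]] now [[281, 120], [337, 158], [323, 60], [335, 160]]
scene 118 [[246.7, 351.8], [246.1, 349.8], [245.7, 348.5]]
scene -118 [[189.8, 238.9], [189.5, 239.0], [189.3, 239.1]]
before [[157, 320], [271, 264], [271, 264], [240, 351]] now [[157, 322], [272, 266], [272, 266], [245, 353]]
```

Motion is starting to stall, so the stop may be beginning. I'll confirm it with small steps.

```bash
python3 -m handwheel '[{"hand":0.025,"x":0.001,"y":0.0002,"z":0,"spin":0},{"hand":0.025,"x":0.001,"y":0.0002,"z":0,"spin":0}]'
python3 -m handwheel '[{"hand":0.025,"x":0.001,"y":0.0002,"z":0,"spin":0},{"hand":0.025,"x":0.001,"y":0.0002,"z":0,"spin":0}]'
python3 -m handwheel '[{"hand":0.025,"x":0.001,"y":0.0002,"z":0,"spin":0},{"hand":0.025,"x":0.001,"y":0.0002,"z":0,"spin":0}]'
```

```text
t: 10.57
eef_pos: [547.4, -141.6, 17.6]
tcp_rot: [-3.135, -0.003, 1.723]
ft_force: [-18.1, -4.4, 11.4]
opening: 0.264
t: 10.73
eef_pos: [547.6, -141.5, 17.6]
tcp_rot: [-3.133, -0.003, 1.723]
ft_force: [-21.6, -6.7, 14.8]
opening: 0.264
t: 10.9
eef_pos: [547.8, -141.4, 17.6]
tcp_rot: [-3.131, -0.004, 1.723]
ft_force: [-27.1, -8.2, 18.2]
opening: 0.264
```

That is a hard stop: 27 N with almost no motion. I'll back straight off and look.

```bash
python3 -m handwheel '[{"hand":0.025,"x":-0.005,"y":-0.0008,"z":0,"spin":0},{"hand":0.025,"x":-0.02,"y":-0.003,"z":0,"spin":0},{"hand":0.025,"x":-0.04,"y":-0.006,"z":0,"spin":0},{"hand":0.025,"x":-0.06,"y":-0.009,"z":0.02,"spin":0},{"hand":0.025,"x":-0.08,"y":-0.012,"z":0.06,"spin":0},{"hand":0.025,"x":-0.1,"y":-0.01,"z":0.1,"spin":0},{"hand":0.025,"x":-0.12,"y":0.03,"z":0.14,"spin":0},{"hand":0.025,"x":-0.12,"y":0.07,"z":0.18,"spin":0},{"hand":0.025,"x":-0.12,"y":0.11,"z":0.2,"spin":0},{"hand":0.025,"x":-0.12,"y":0.15,"z":0.2,"spin":0},{"hand":0.025,"x":-0.12,"y":0.19,"z":0.2,"spin":0},{"hand":0.025,"x":-0.12,"y":0.23,"z":0.2,"spin":0},{"hand":0.025,"x":-0.12,"y":0.27,"z":0.2,"spin":0},{"hand":0.025,"x":-0.12,"y":0.31,"z":0.2,"spin":0},{"hand":0.025,"x":-0.12,"y":0.35,"z":0.2,"spin":0},{"hand":0.025,"x":-0.12,"y":0.39,"z":0.2,"spin":0},{"hand":0.025,"x":-0.12,"y":0.43,"z":0.2,"spin":0},{"hand":0.025,"x":-0.12,"y":0.43,"z":0.2,"spin":0},{"hand":0.025,"x":-0.12,"y":0.43,"z":0.2,"spin":0},{"hand":0.025,"x":-0.12,"y":0.43,"z":0.2,"spin":0}]'
python3 - <<'E'
from h import *
import pickle
D=pickle.load(open('d0.pkl','rb'))
O=np.array([704.5,-118.9,0]);a=np.radians(8.7);X=np.array([np.cos(a),np.sin(a),0]);Y=np.array([-X[1],X[0],0])
def pt(x,y,z,t): return O+Y*y+X*(x*np.cos(t)+z*np.sin(t))+np.array([0,0,z*np.cos(t)-x*np.sin(t)])
im=[]
for n in('top','scene'):
    c=read_camera(n);c['T']=np.array(c['T'])
    for x,y in((117,0),(-117,0),(0,117),(0,-117)): print(n,x,y,[np.round(proj(c,pt(x,y,54,t)),1).tolist() for t in(-.076,-.02,0)])
    print(n,'moved(wedge,bystanders) diff');
    m=cv2.inRange(cv2.cvtColor(c['img'],cv2.COLOR_RGB2HSV),(3,170,80),(18,255,255))
    ks,_=cv2.findContours(m,0,1)
    for k in ks:
        if cv2.contourArea(k)>60:
            b=cv2.boxPoints(cv2.minAreaRect(k));print(cv2.contourArea(k),[(p.round(1).tolist(),ray(c,*p,20)[:2].round(1).tolist()) for p in b])
    sl=np.s_[50:225,240:440] if n=='top' else np.s_[180:360,90:290]
    im.append(np.hstack([cv2.resize(i[sl],(400,300),interpolation=cv2.INTER_CUBIC) for i in(D[n]['img'],c['img'])]))
save('fin',np.vstack(im))
E
```

```text
t: 12.57
eef_pos: [432.2, 289.4, 217.4]
tcp_rot: [-3.141, 0.0, 1.725]
ft_force: [-0.9, -0.5, -0.3]
opening: 0.262
top 117 0 [[325.2, 62.3], [324.4, 61.9], [324.2, 61.9]]
top -117 0 [[344.1, 168.1], [344.4, 166.5], [344.6, 166.0]]
top 0 117 [[281.8, 124.8], [281.5, 123.4], [281.4, 122.9]]
top 0 -117 [[387.5, 105.7], [387.3, 104.3], [387.2, 103.8]]
top moved(wedge,bystanders) diff
453.5 [([371.1000061035156, 199.39999389648438], [515.8, -199.4]), ([380.0, 186.0], [545.2, -220.6]), ([405.6000061035156, 203.10000610351562], [505.7, -275.5]), ([396.70001220703125, 216.5], [476.5, -254.3])]
409.0 [([326.29998779296875, 155.1999969482422], [617.9, -103.4]), ([347.8999938964844, 150.39999389648438], [627.4, -152.3]), ([354.1000061035156, 178.5], [563.5, -163.7]), ([332.5, 183.3000030517578], [554.0, -115.1])]
scene 117 0 [[244.1, 344.3], [245.1, 347.0], [245.4, 348.0]]
scene -117 0 [[189.3, 240.1], [189.5, 239.6], [189.5, 239.5]]
scene 0 117 [[269.8, 260.3], [270.6, 261.5], [270.9, 262.0]]
scene 0 -117 [[154.6, 318.2], [155.2, 319.7], [155.5, 320.2]]
scene moved(wedge,bystanders) diff
174.5 [([176.1999969482422, 241.39999389648438], [565.8, -162.5]), ([196.1999969482422, 231.39999389648438], [557.2, -117.8]), ([203.0, 245.0], [592.0, -113.2]), ([183.0, 255.0], [599.9, -157.2])]
405.0 [([116.5, 235.3000030517578], [511.2, -274.5]), ([122.0999984741211, 220.89999389648438], [481.2, -257.6]), ([150.8000030517578, 231.89999389648438], [527.0, -206.5]), ([145.3000030517578, 246.3000030517578], [555.7, -224.2])]
```

View pics/fin.png

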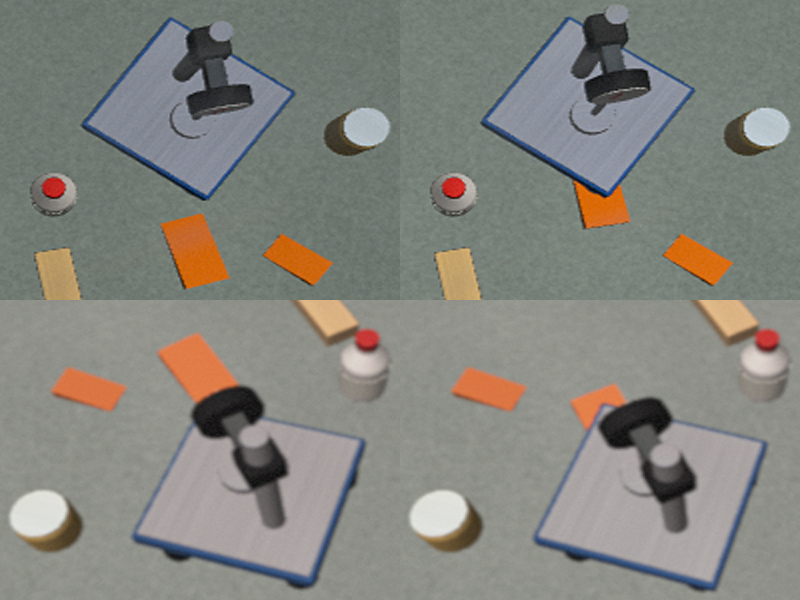

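The right-hand panels show the wedge centred under the near corner, (603,205) in the top view. The column top has shifted about 10 px (about 17 mm, against about 18 mm predicted for the full 0.076 rad). The bystanders haven't moved, so I'm handing in.

```bash
python3 -c "
from cell import job_done
print(job_done())"
```

```text
the job is handed in; nothing more can be done
None
```

The orange wedge is under the short foot, and the checks below indicate the stand is level. I handed the job in at about 12.6 s; it reports no verdict.

I lined the wedge up with the foot using the fingers as a loose cage, without gripping it. Then I pushed it in from its thick end at about 10–14 N.

- **Hard stop:** the force rose to 27 N in x (about 34 N in all at the wrist) with almost no further movement, as expected once the opposite foot is down.
- **Wedge stays in:** after I backed off, its thick end measured (559,-139). It was about 558 in x under load, so it did not slip back.
- **Level:** the column top moved about 17 mm, read roughly off the before/after picture. The full 0.076 rad should give about 18 mm.
- **Surroundings:** the bystanders look unmoved in both views, and the arm ended clear and touching nothing.

**Disagreement:** the stop came about 6 mm further in than I worked out from the camera. I put this down to error in my foot estimate. I did not measure the rocking angle directly after retreating.

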